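# Snap a glaze tag shut with the bench pliers

### The arm

A 6-joint arm with a two-finger parallel gripper is mounted at the origin on the work surface. World frame = base frame: x ahead of the robot, y to its left, z up, the work surface at z = 0. Lengths are in mm, angles in rad, forces in N, time in s.
With the tool pointing down it reaches from about 350 to 775 mm from the base axis. Payload 7.3 kg.
Tool frame: the origin (TCP) lies between the finger pads; the fingertips stand 8 mm ahead of it and the grasp point (between the pads) lies 11 mm behind it; y points along the fingers, z is the direction in which the jaws open and shut, and the axes are right-handed (so a half turn about y gives the same grasp; the last joint's range is limited). The gripper opens to 92 mm and grips with 3 to 60 N. Pads are 19 mm wide; open, the fingers measure 130 mm over their backs; the gripper's body (75 mm by 190 mm) begins 47 mm behind the grasp point.
Start: joints at [-1.379, 0.342, 1.524, -0, 1.275, -0.146], TCP at [174.015, -495.345, 201.041] pointing down, gripper open.
Joint ranges: [-2.53, 2.53], [-0.77, 2.02], [0.04, 2.7], [-1, 4.14], [0.28, 2.66], [-3.11, 3.11]. Speed limits (rad/s): [2.57, 2.57, 3.14, 3.14, 3.14, 3.14].

### API

Orientations are given as [roll, pitch, yaw] about the fixed x, y, z axes, in that order (R = Rz(yaw) Ry(pitch) Rx(roll)).
In Python, from plant import bot, vision, job gives the robot as it stands. The module is installed in compiled form; this text tells all that it offers.
- The arm moves only by the tool arm_command, never from a script. Its argument "deltas" is a list of rows, each a list of 4 numbers: the shift along the tool's x, y, z in m, then the turn about the tool's y in degrees. In form: [[x, y, z, twist], ...]. A call has 1 to 5 rows; each row shifts and turns the commanded pose from where the row before left it, along the tool's axes as they then stand; what a row does not reach is not made up. A row lasts 1/10 s, in which the tool goes at most 50 mm and 8.59 degrees, less where a joint would pass 70% of its speed; a pose out of reach is approached as far as the arm can. A call is refused whole if a number of a shift passes 0.05 or a number of a turn 8.59, either way. A call with a gripper value outside its range is refused whole. "claw" is the closure in counts, from 0 (fully open) to 255 (shut), set as the call begins (left out, the last holds). The fingers move at their own pace and stop on an object; the grip force is fixed at half the most. Time passes only in rows, so rows that do not move let the fingers close. It gives the time, the measured TCP pose, the force and the opening at its end, in the units of the state.
- bot.get_obs(): the state, without advancing time (a new reading comes with each control period).
- vision.capture(name): name is "scene" or "top" or "wrist"; returns a dict with "img" (384x512x3 uint8, red, green, blue), "camera_matrix" (3x3 intrinsics, pixels), "world_to_cam" (4x4, takes a point from world to camera coordinates); the wrist camera has in their place "mount" (4x4, takes a point from camera to tool coordinates, whose origin is the TCP and whose axes are the tool frame's). Camera axes: x right, y down, z forward; pixel columns grow to the right and rows downward; lengths in mm; the calibration is good to about 2 mm. The wrist camera is an equidistant fisheye: a pixel r from the principal point sees the ray r / f radians off the axis. A picture is of the moment at which its call begins: read the wrist's pose just before it. There is no depth.
- job.close_job(): hands the job in, once; it reports no verdict.
Trained networks look in a picture, given as the dict that the camera call returned (one of the last four; its "shot" number tells which), for a name from the list of things; names that differ only in an ending like _2 or _b are one class to them, and where a whole thing is asked for, a point or a joint stands for the part that bears it (a point fixed in the world has none). Each returns a list of dicts, best first, with "confidence" (0 to 1); they miss things now and then, are a little off and sometimes report something else, mostly with a low value. They report only what shows in the picture. A call takes as long as a camera call. They do not tell look-alikes from the thing itself.
- vision.find_in(picture, name): "xyz" ([x, y, z] in mm, in the coordinates of the camera as it stood for that picture, good to about 4 mm: the middle of the surface that is visible of it).
- vision.regions_of(picture, name): "mask" (384x512 bool, what is visible of it).
The state is a dict: "time": time; "joint_positions": joint angles; "dq": joint speeds; "tau": joint torques, N m; "tool_pos": TCP position; "tcp_rot": TCP orientation; "contact_force": force on the tool from outside, world axes, zero at the start; "moment": the same for the moment, N m; "grip_width": finger opening in mm.
Only numpy, scipy, OpenCV 4.12 (cv2) and the standard library are available. Lean on these libraries where they do the work, as an engineer would, in place of code of your own. Each camera call takes 0.05 s, during which the arm holds its last target. There are 200 camera calls.

### The job

A two-leaf plywood glaze tag lies in the jaws of one of the two bench-mounted pliers, its brass press stud still standing open. Press that pliers' upper handle down from above until the stud snaps fully closed, then let the handle spring back up. Close the stud only by the pliers, without touching the tag yourself; leave the tag in the jaws, and do not work the other pliers, whose jaws are empty.

Things in the scene. Friction and masses are not known exactly. Their poses are not given: they have to be found in the camera images.
- snapper_handle (a point): Press point, mid-top of the flat black upper grip (26 mm wide, 35 mm on to its free end, 65 to the hinge side) of the nutcracker-like pliers holding the tag. z up, x level, from handle to hinge (165 mm off). Starts 94 mm above the bench, tilted 9 deg; stud closed at about 70, level; hard stop at 69. Needs 2 N, then 9-11 N over the last 18 mm; springs back up. On a fixed 240 x 80 x 15 mm board.
- stud (a joint): Closing travel of the press stud in metres: 0 open (upper leaf 6 mm above the strip), 0.006 snapped fully closed. It stays where it is pressed. The upper leaf is plywood 28 x 44 x 3 mm with a brass cap 18 mm across and 4 mm high, under the upper jaw.
- tag: The tag: loose plywood strip 36 x 110 x 4 mm lying flat across the pliers' jaws, sticking out on both sides; origin at the centre of its underside, about 33 mm above the bench, 55 mm before the hinge and 110 mm beyond the press point; z up, y along the strip.
- punch_handle (a point): The same point on the other pliers, a hole punch of the same size on an equal board, with a thin round handle (14 mm) ending in a ball, a thin pin in its upper jaw and no tag: leave it alone. z up, x from handle to hinge. It too springs up if pressed.
Mind the look-alikes: they are no part of the job. Several things have the shape of the tag; the one meant has the colours described above.

How it is judged (in metres and radians):
On the way:
1. the pliers press the stud closed (value of joint stud above 0.0045 m and distance of snapper_handle from where it was at the start of the episode above 0.015 m), for 0.05 s.
At the end, for the whole second after the job is handed in: The stud is closed (at least 4.5 of its 6 mm), the pliers' upper handle is back up within 6 mm of where it started, and the tag still lies in the jaws within 12 mm of where it was (value of joint stud above 0.0045 m and distance of snapper_handle from where it was at the start of the episode below 0.006 m and distance of tag from where it was at the start of the episode below 0.012 m); the robot touches nothing.
It fails at once if the robot touches the tag (more than 1 N) (contact force between any of the fingers, the arm and tag above 1 N).
It fails at once if the other pliers' handle is pressed (more than 8 mm) (distance of punch_handle from where it was at the start of the episode above 0.008 m).
It also fails if it takes over 29 s, if anything falls off the work surface, if the arm or the gripper's body presses on something with over 40 N, if the wrist force passes 120 N, or if a joint passes its speed limit or range.

## Working session

There is one attempt and no reset: what is moved stays moved. The work goes in short steps, Python scripts to look and compute and a tool call to move; the robot and the scene stay as the last step left them, time stands still between calls to the robot, and variables do not carry over. Pictures are saved under pics/ and viewed, about 8 in all and at most 12, crops included, and the job is handed in when it is done.

Besides the shell and the picture viewer there is one more tool, called after "Emit:" as name(argument=value, ...) on one line, values as JSON. arm_command: Moves the arm, as the interface text tells. Its arguments: {"type":"object","properties":{"deltas":{"type":"array","items":{"type":"array","items":{"type":"number"}}},"claw":{"type":"number"}},"required":["deltas"]}

```bash
mkdir -p pics; python3 - <<'E'
from plant import bot, vision
import cv2,numpy as np
o=bot.get_obs();print({k:np.round(o[k],3) for k in('time','tool_pos','tcp_rot','contact_force','grip_width')})
ims=[]
for c in('scene','top'):
    p=vision.capture(c);W=np.linalg.inv(p['world_to_cam']);ims.append(p['img'])
    print(c,np.round(W[:3,3]),p['camera_matrix'].round(1).tolist())
    for n in('snapper_handle','punch_handle','tag','stud'):
        for d in vision.find_in(p,n):
            q=np.array(d['xyz']);uv=p['camera_matrix']@q
            print(n,round(d['confidence'],2),(W@[*q,1])[:3].round(),(uv[:2]/uv[2]).round())
    cv2.imwrite(f'pics/{c}0.png',cv2.resize(p['img'][:,:,::-1],(800,600)))
E
```

```text
{'time': np.float64(0.0), 'tool_pos': array([ 173.924, -494.881,  200.351]), 'tcp_rot': array([-1.572,  0.   , -2.804]), 'contact_force': array([ 0.446, -0.269, -0.418]), 'grip_width': np.float64(91.826)}
scene [974. 254. 867.] [[449.3, 0.0, 254.8], [0.0, 449.3, 192.7], [0.0, 0.0, 1.0]]
punch_handle 0.59 [ 591. -221.   80.] [168. 166.]
tag 0.71 [504.  44.   8.] [291. 211.]
tag 0.63 [687.  38.   7.] [243. 275.]
tag 0.61 [536. 218.  36.] [359. 256.]
stud 0.85 [691.  33.  16.] [240. 273.]
stud 0.66 [499.  40.  13.] [291. 207.]
stud 0.6 [539. 216.  48.] [358. 254.]
top [ 414.   -6. 1135.] [[487.3, 0.0, 256.1], [0.0, 487.3, 191.5], [0.0, 0.0, 1.0]]
snapper_handle 0.96 [482. 235.  83.] [135. 221.]
punch_handle 0.87 [ 575. -219.   84.] [345. 185.]
tag 0.89 [501.  43.   1.] [226. 218.]
tag 0.66 [687.  31.   5.] [233. 140.]
tag 0.62 [530. 200.  39.] [156. 202.]
stud 0.82 [493.  40.  12.] [227. 221.]
stud 0.64 [688.  30.  10.] [234. 139.]
```

View pics/scene0.png

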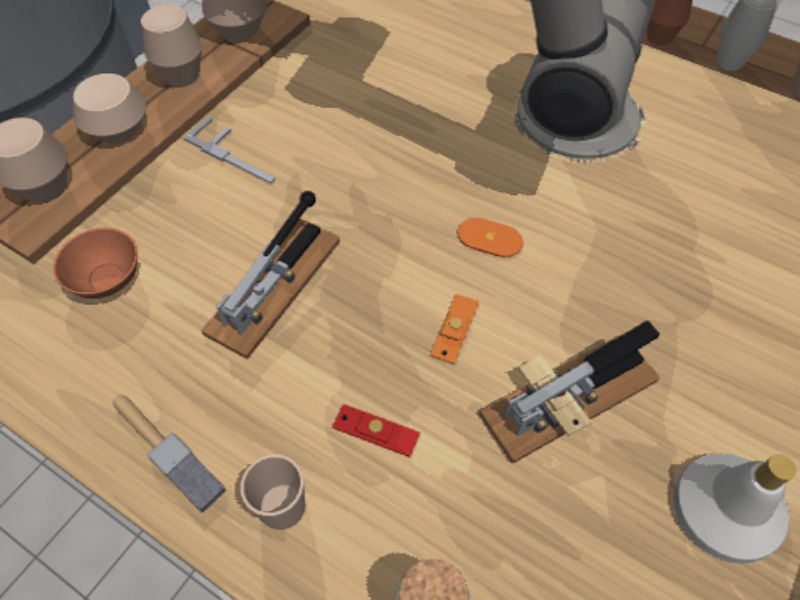

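View pics/top0.png

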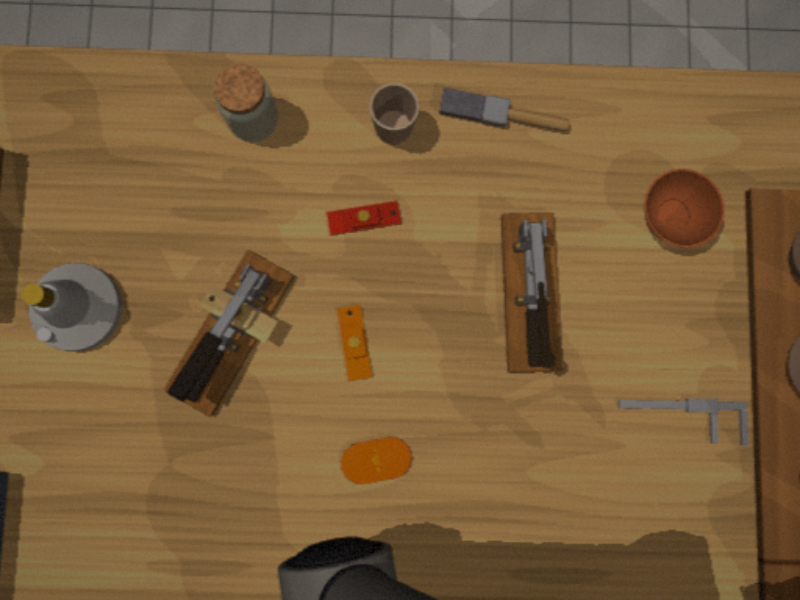

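The scene view shows two pliers. The one at about (580,390), which is (230,330) in the top view, has the flat black grip and a plain plywood tag in its jaws. The one at (270,270), or (530,290) in the top view, has a thin ball-ended handle and empty jaws, so it is the punch. The orange and red tags lying loose at (455,328), (375,430) and (490,237) are look-alikes. I'll confirm with an enlarged crop.

```bash
python3 - <<'E'
from plant import vision
import cv2,numpy as np
out=[]
for c,(u,v) in(('top',(100,155)),('scene',(305,195))):
    p=vision.capture(c)
    W=np.linalg.inv(p['world_to_cam']);
    np.savez(f'{c}.npz',K=p['camera_matrix'],E=p['world_to_cam'])
    out.append(cv2.resize(p['img'][v:v+112,u:u+100,::-1] if c=='top' else p['img'][v:v+112,u:u+125,::-1],None,fx=3.5,fy=3.5,interpolation=cv2.INTER_CUBIC))
    for n in('snapper_handle',):
        for d in vision.regions_of(p,n): 
            ys,xs=np.nonzero(d['mask']);print(c,d['confidence'],xs.min(),xs.max(),ys.min(),ys.max(),cv2.minAreaRect(np.c_[xs,ys].astype(np.float32)))
cv2.imwrite('pics/crop.png',np.hstack(out));print(out[0].shape)
E
```

```text
top 0.72 108 167 172 256 ((137.90884399414062, 213.71469116210938), (13.03840446472168, 97.32785034179688), 32.47119140625)
scene 0.59 327 420 205 267 ((373.6663513183594, 236.27398681640625), (13.73765754699707, 105.44414520263672), 58.73627471923828)
(392, 350, 3)
```

View pics/crop.png

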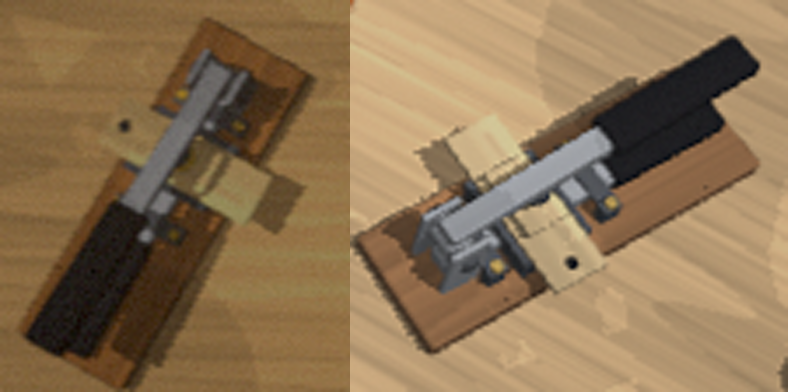

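The crop confirms it: plain plywood tag with a flat black upper grip. In the scene half the grip's free end is near (745,50) and its silver end near (604,135). In the top half they are near (45,345) and (130,207).

```bash
cat > h.py <<'E'
import numpy as np
def bp(c,uv,z):
    d=np.load(f'{c}.npz');W=np.linalg.inv(d['E']);r=W[:3,:3]@np.linalg.solve(d['K'],[*uv,1]);o=W[:3,3]
    return (o+r*(z-o[2])/r[2])
E
python3 - <<'E'
from h import *
s=lambda x,y:(305+(x-350)/3.5,195+y/3.5); t=lambda x,y:(100+x/3.5,155+y/3.5)
for c,f,a,b,hs in(('scene',s,(747,50),(604,138),[(355,240),(432,352),(757,165)]),('top',t,(44,345),(128,207),[(207,18),(312,75),(130,388)])):
    A=bp(c,f(*a),99.5);B=bp(c,f(*b),84);P=A+.35*(B-A)
    print(c,A.round(),B.round(),'P',P.round(),np.linalg.norm(A-B).round(),np.degrees(np.arctan2(*(B-A)[1::-1])).round(1))
    C=[bp(c,f(*q),15) for q in hs];print([x[:2].round() for x in C])
E
```

```text
scene [413. 276. 100.] [499. 231.  84.] P [443. 260.  94.] 99.0 -27.4
[array([599., 135.]), array([634., 205.]), array([424., 314.])]
top [412. 273. 100.] [497. 231.  84.] P [442. 259.  94.] 96.0 -26.0
[array([630., 202.]), array([594., 131.]), array([386., 239.])]
```

Emit:
arm_command(deltas=[[-0.031,0,-0.02,0],[-0.031,0,-0.02,0],[-0.031,0,-0.02,0],[-0.031,0,-0.02,0],[-0.031,0,-0.02,0]], claw=255)

```text
time: 1.2
tool_pos: [287.8, -348.4, 201.1]
tcp_rot: [-1.57, 0.0, -2.804]
contact_force: [0.8, -0.9, -0.9]
grip_width: 56.6
```

Emit:
arm_command(deltas=[[-0.031,0,-0.02,0],[-0.031,0,-0.02,0],[-0.031,0,-0.02,0],[-0.031,0,-0.02,0],[-0.031,0,-0.02,0]])

```text
time: 1.7
tool_pos: [401.0, -202.6, 201.2]
tcp_rot: [-1.57, 0.0, -2.804]
contact_force: [0.3, -1.0, 1.2]
grip_width: 16.5
```

Emit:
arm_command(deltas=[[-0.019,0,-0.042,0],[-0.019,0,-0.042,0],[-0.019,0,-0.042,0],[-0.019,0,-0.042,0],[-0.019,0,-0.042,0]])

```text
time: 2.2
tool_pos: [420.2, 27.5, 201.3]
tcp_rot: [-1.57, 0.001, -2.804]
contact_force: [0.9, 1.0, 0.3]
grip_width: 0.5
```

Emit:
arm_command(deltas=[[-0.019,0,-0.042,0],[-0.019,0,-0.042,0],[-0.019,0,-0.042,0],[-0.019,0,-0.042,0],[-0.019,0,-0.042,0]])

```text
time: 2.7
tool_pos: [440.1, 257.4, 201.1]
tcp_rot: [-1.571, 0.0, -2.804]
contact_force: [1.5, -1.2, 0.4]
grip_width: 0.7
```

Emit:
arm_command(deltas=[[0,0,0,-8.5],[0,0,0,-8.5],[0,0,0,-8.5],[0,0,0,-8.5],[0,0,0,-8.5]])

```text
time: 3.2
tool_pos: [440.2, 255.4, 201.0]
tcp_rot: [-1.571, -0.0, -2.056]
contact_force: [-0.3, -0.2, 0.3]
grip_width: 0.1
```

Emit:
arm_command(deltas=[[-0.0045,0.03,0.001,0],[0,0.03,0,0],[0,0.015,0,0],[0,0.005,0,0],[0,0,0,0]])

```text
time: 3.7
tool_pos: [443.1, 258.7, 120.7]
tcp_rot: [-1.571, -0.001, -2.062]
contact_force: [0.2, 0.5, -0.2]
grip_width: 0.6
```

```bash
python3 - <<'E'
from plant import bot, vision
import cv2,numpy as np
print(bot.get_obs()['tool_pos'])
a=vision.capture('scene')['img'][150:330,270:470,::-1];b=vision.capture('wrist')['img'][:,:,::-1]
cv2.imwrite('pics/c2.png',np.hstack([cv2.resize(a,(400,360)),cv2.resize(b,(400,360))]))
E
```

```text
[443.1457065  258.74933042 120.70331569]
```

View pics/c2.png

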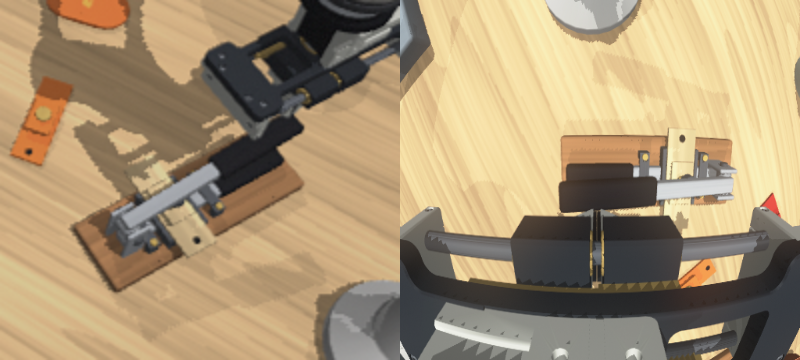

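The left half (scene) shows the shut gripper just over the black grip, at about (255,150). In the right half (wrist), the fingertips at (597,215) sit about 38% of the way along the grip from its free end, clear of the tag at (682,170). I'll press now.

Emit:
arm_command(deltas=[[0,0.006,0,0],[0,0.006,0,0],[0,0.006,0,0],[0,0.003,0,0],[0,0,0,0]])

```text
time: 4.3
tool_pos: [442.9, 258.7, 99.4]
tcp_rot: [-1.572, -0.001, -2.062]
contact_force: [0.1, 0.8, -0.6]
grip_width: 0.4
```

Emit:
arm_command(deltas=[[0,0.003,0,0],[0,0.003,0,0],[0,0.003,0,0],[0,0.002,0,0],[0,0,0,0]])

```text
time: 4.8
tool_pos: [443.1, 258.7, 88.6]
tcp_rot: [-1.571, -0.001, -2.062]
contact_force: [-0.1, -0.2, -0.2]
grip_width: 0.7
```

No force at a tip height of about 81, where there should be some. I'll look before going on.

```bash
python3 - <<'E'
from plant import bot, vision
import cv2,numpy as np
o=bot.get_obs();print(o['tool_pos'],o['contact_force'])
t=vision.capture('top')['img'][155:267,85:210,::-1]
a=vision.capture('scene')['img'][180:280,320:440,::-1];b=vision.capture('wrist')['img'][100:300,130:400,::-1]
r=lambda i,w,h:cv2.resize(i,(w,h),interpolation=cv2.INTER_CUBIC)
cv2.imwrite('pics/c3.png',np.vstack([np.hstack([r(a,400,300),r(t,400,300)]),np.hstack([r(b,400,300),np.zeros((300,400,3),np.uint8)])]))
E
```

```text
[443.09083816 258.73026445  88.63340547] [-0.05271141 -0.22137827 -0.20914378]
```

View pics/c3.png

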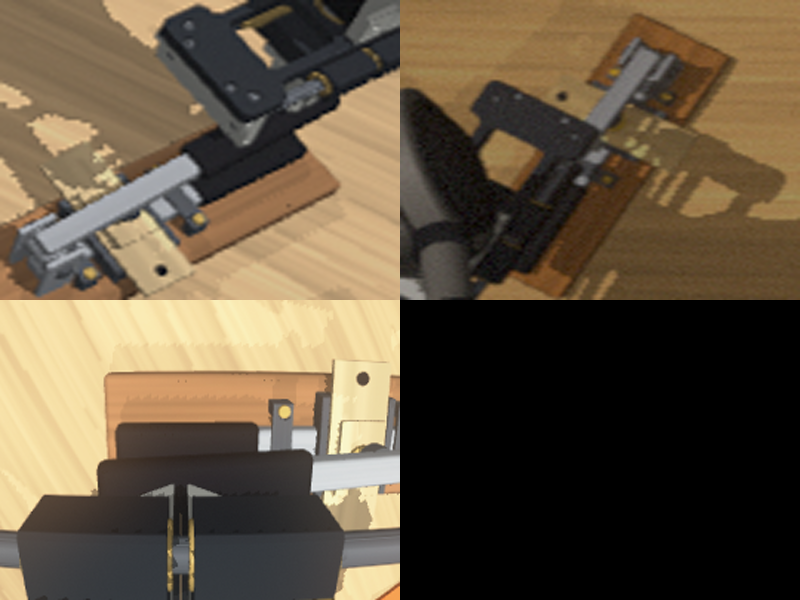

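```bash
python3 - <<'E'
from plant import bot, vision
import cv2,numpy as np
p=vision.capture('scene');K=p['camera_matrix'];E=p['world_to_cam']
o=bot.get_obs();T=o['tool_pos']
s0=cv2.resize(cv2.imread('pics/scene0.png'),(512,384),interpolation=cv2.INTER_AREA);s1=p['img'][:,:,::-1].copy()
pr=lambda X:(lambda q:q[:2]/q[2])(K@(E@[*X,1])[:3])
u=np.array([np.cos(-.475),np.sin(-.475),0]);n=np.array([-u[1],u[0],0])
def corners(P,tilt):
    c,s=np.cos(tilt),np.sin(tilt);d=u*c-np.array([0,0,s])
    return [P-35*d+13*n,P-35*d-13*n,P+65*d-13*n,P+65*d+13*n]
u0,v0,w,h=320,185,115,85;f=6.9
def draw(im,polys):
    c=cv2.resize(im[v0:v0+h,u0:u0+w],None,fx=f,fy=f,interpolation=cv2.INTER_CUBIC)
    for X,col in polys:
        pts=np.array([(pr(x)-[u0,v0]+.5)*f for x in X],int);cv2.polylines(c,[pts],True,col,1)
    return c
a=draw(s0,[(corners(np.array([443,259.5,94.]),np.radians(9)),(0,0,255))])
t=T-[0,0,8]
b=draw(s1,[(corners(np.array([443,259.5,94.]),np.radians(9)),(0,0,255)),(corners(np.array([443,259.5,t[2]]),np.radians(9*(t[2]-70)/24)),(0,255,0)),([t,t+19*u,t-19*u],(255,255,0))])
cv2.imwrite('pics/c4.png',cv2.resize(np.vstack([a,b]),(480,600) if 0 else (int(600*a.shape[1]/(2*a.shape[0])),600)))
pw=vision.capture('wrist');M=np.linalg.inv(pw['mount']);q=(M@[0,8,0,1])[:3]
Kw=pw['camera_matrix'];th=np.arctan2(np.hypot(*q[:2]),q[2]);print('tip px',Kw[:2,2]+Kw[0,0]*th*q[:2]/np.hypot(*q[:2]))
E
```

```text
tip px [249.92461659 219.56268628]
```

View pics/c4.png

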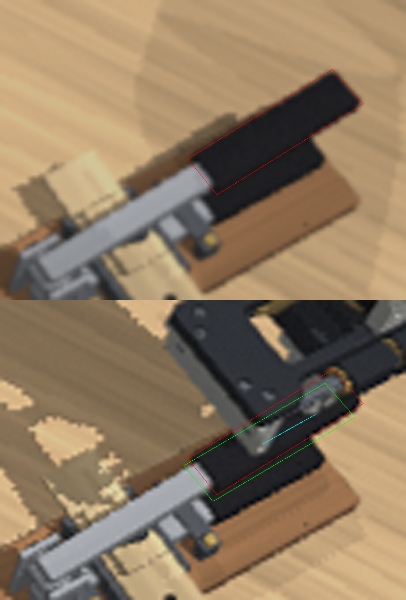

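The start outline (red) fits the grip in the upper half, around (275,130). In the lower half I can't tell whether the handle has moved, so I'll test both hypotheses in the wrist view.

```bash
python3 - <<'E'
from plant import bot, vision
import cv2,numpy as np
from scipy.spatial.transform import Rotation as R
o=bot.get_obs();p=vision.capture('wrist');K=p['camera_matrix']
Tw=np.eye(4);Tw[:3,:3]=R.from_euler('xyz',o['tcp_rot']).as_matrix();Tw[:3,3]=o['tool_pos']
C=np.linalg.inv(Tw@p['mount']);print('cam',(Tw@p['mount'])[:3,3].round(),o['contact_force'].round(2),o['moment'].round(2),o['tau'].round(2))
def pr(X):
    q=(C@[*X,1])[:3];r=np.hypot(*q[:2]);return K[:2,2]+K[0,0]*np.arctan2(r,q[2])*q[:2]/r
u=np.array([np.cos(-.475),np.sin(-.475),0]);n=np.array([-u[1],u[0],0])
def poly(z):
    t=np.radians(9*(z-70)/24);P=np.array([443,259.5,z]);d=u*np.cos(t)-np.array([0,0,np.sin(t)])
    c=[P-35*d+13*n,P-35*d-13*n,P+65*d-13*n,P+65*d+13*n]
    return [a+(b-a)*k/20 for a,b in zip(c,c[1:]+c[:1]) for k in range(20)]
u0,v0,w,h,f=180,130,190,140,4.2
c=cv2.resize(p['img'][v0:v0+h,u0:u0+w,::-1],None,fx=f,fy=f,interpolation=cv2.INTER_CUBIC)
c=cv2.convertScaleAbs(c,alpha=1.6,beta=10)
for z,col in((94,(0,0,255)),(o['tool_pos'][2]-8,(0,255,0))):
    cv2.polylines(c,[np.array([(pr(x)-[u0,v0]+.5)*f for x in poly(z)],int)],True,col,1)
cv2.circle(c,tuple(((pr(o['tool_pos']-[0,0,8])-[u0,v0]+.5)*f).astype(int)),4,(255,255,0),1)
cv2.imwrite('pics/c5.png',c)
E
```

```text
cam [479. 323. 273.] [-0.22 -0.34  0.04] [-0.07 -0.04  0.08] [-0.000e+00 -4.417e+01 -2.043e+01  7.000e-02 -4.000e-02 -0.000e+00]
```

View pics/c5.png

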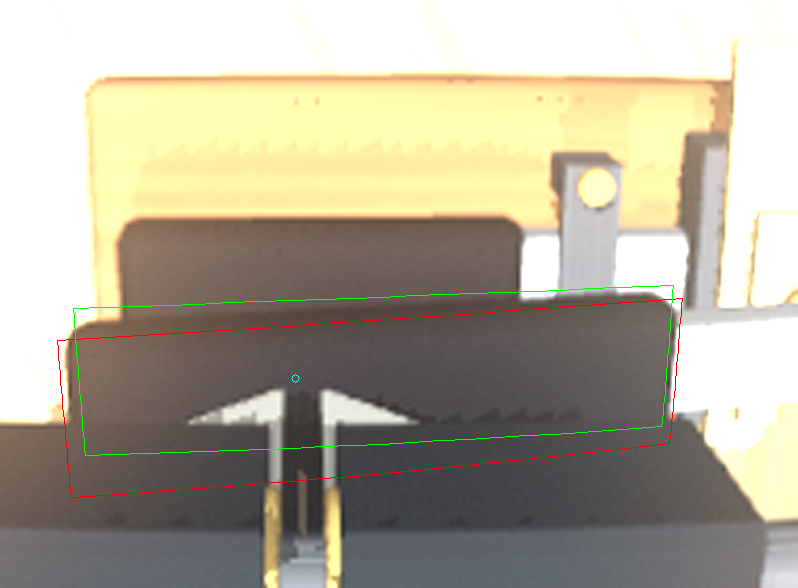

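The visible grip edge lies between the start (red) and fully pressed (green) outlines, so it has probably just begun moving, at light load. I'll keep descending in small steps and watch the force.

Emit:
arm_command(deltas=[[0,0.002,0,0],[0,0.002,0,0],[0,0,0,0]])

```text
time: 5.4
tool_pos: [443.1, 258.7, 84.6]
tcp_rot: [-1.571, -0.001, -2.062]
contact_force: [0.9, -0.3, 0.2]
grip_width: 0.4
```

Emit:
arm_command(deltas=[[0,0.002,0,0],[0,0.002,0,0],[0,0,0,0]])

```text
time: 5.7
tool_pos: [443.1, 258.7, 80.6]
tcp_rot: [-1.571, -0.001, -2.062]
contact_force: [-0.7, 0.3, 0.1]
grip_width: 0.4
```

```bash
python3 - <<'E'
from plant import bot, vision
import cv2,numpy as np
from scipy.spatial.transform import Rotation as R
o=bot.get_obs();p=vision.capture('wrist');K=p['camera_matrix'];print(o['tau'].round(2),o['contact_force'].round(2))
Tw=np.eye(4);Tw[:3,:3]=R.from_euler('xyz',o['tcp_rot']).as_matrix();Tw[:3,3]=o['tool_pos']
C=np.linalg.inv(Tw@p['mount'])
def pr(X):
    q=(C@[*X,1])[:3];r=np.hypot(*q[:2]);return K[:2,2]+K[0,0]*np.arctan2(r,q[2])*q[:2]/r
u=np.array([np.cos(-.475),np.sin(-.475),0]);n=np.array([-u[1],u[0],0])
def poly(z):
    t=np.radians(9*(z-70)/24);P=np.array([443,259.5,z]);d=u*np.cos(t)-np.array([0,0,np.sin(t)])
    c=[P-35*d+13*n,P-35*d-13*n,P+65*d-13*n,P+65*d+13*n]
    return [a+(b-a)*k/20 for a,b in zip(c,c[1:]+c[:1]) for k in range(20)]
u0,v0,w,h,f=180,120,190,140,4.2
c=cv2.resize(p['img'][v0:v0+h,u0:u0+w,::-1],None,fx=f,fy=f,interpolation=cv2.INTER_CUBIC)
c=cv2.convertScaleAbs(c,alpha=1.6,beta=10)
for z,col in((94,(0,0,255)),(o['tool_pos'][2]-8,(0,255,0))):
    cv2.polylines(c,[np.array([(pr(x)-[u0,v0]+.5)*f for x in poly(z)],int)],True,col,1)
s=cv2.resize(vision.capture('scene')['img'][185:270,320:435,::-1],(798,590),interpolation=cv2.INTER_CUBIC)
cv2.imwrite('pics/c6.png',np.hstack([cv2.resize(c,(400,300)),cv2.resize(s,(400,300))]))
E
```

```text
[-1.000e-02 -4.444e+01 -2.012e+01  7.000e-02 -1.000e-01  0.000e+00] [-0.69  0.27  0.1 ]
```

View pics/c6.png

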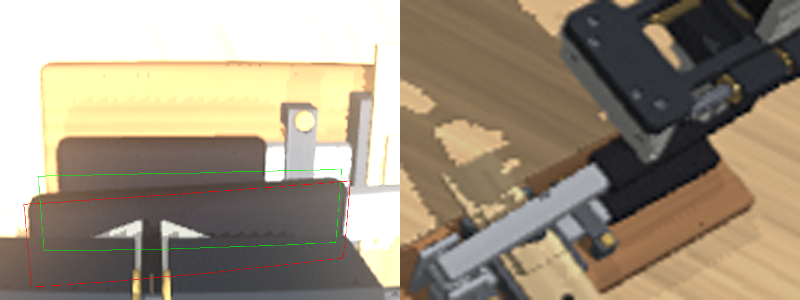

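Unclear: the handle has not moved although the tip should be at z≈73. I'll use the visible grey gripper corner in three scene shots to find where the gripper really is relative to the TCP.

```bash
python3 - <<'E'
from h import *
from scipy.optimize import least_squares
d=np.load('scene.npz')
obs=[((400,217.5),120.7),((394.2,226.1),88.6),((391.9,228.9),80.6)]
def pr(X): q=d['K']@(d['E']@[*X,1])[:3];return q[:2]/q[2]
f=lambda o:np.concatenate([pr([443.1+o[0],258.7+o[1],z+o[2]])-uv for uv,z in obs])
s=least_squares(f,[0,0,0]);print(s.x.round(1),s.fun.round(2))
for h in(-8,0,20,58):
    X=bp('scene',obs[2][0],80.6+h);o=X-[443.1,258.7,80.6];u=np.array([.889,-.457]);n=np.array([.457,.889])
    print(h,o.round(),'along u,n',(o[:2]@u).round(1),(o[:2]@n).round(1))
    print('   pred',[pr([443.1+o[0],258.7+o[1],z+o[2]]).round(1).tolist() for _,z in obs])
E
```

```text
[103.7  -7.  120.5] [-0.75 -0.51 -0.14  0.52  0.93  0.01]
-8 [22. -9. -8.] along u,n 23.8 2.2
   pred [[397.2, 219.0], [392.9, 227.0], [391.9, 228.9]]
0 [27. -9.  0.] along u,n 28.4 4.5
   pred [[397.3, 218.9], [392.9, 227.0], [391.9, 228.9]]
20 [40. -9. 20.] along u,n 39.7 10.5
   pred [[397.4, 218.6], [393.0, 226.9], [391.9, 228.9]]
58 [64. -9. 58.] along u,n 61.2 21.8
   pred [[397.7, 218.0], [393.0, 226.8], [391.9, 228.9]]
```

```bash
python3 - <<'E'
from plant import bot, vision
import cv2
for c in('wrist','scene','top'): cv2.imwrite(f'pics/dn_{c}.png',vision.capture(c)['img'][:,:,::-1])
E
```

Emit:
arm_command(deltas=[[0,-0.015,0,0],[0,-0.015,0,0],[0,-0.01,0,0],[0,0,0,0]])

```text
time: 6.35
tool_pos: [444.2, 259.2, 122.3]
tcp_rot: [-1.569, 0.002, -2.062]
contact_force: [0.1, -0.8, -0.6]
grip_width: 0.4
```

```bash
python3 - <<'E'
from plant import bot, vision
import cv2,numpy as np
p={c:vision.capture(c)['img'][:,:,::-1] for c in('wrist','scene')}
for c in p: cv2.imwrite(f'pics/up_{c}.png',p[c])
r=lambda i,a:cv2.resize(cv2.convertScaleAbs(i[a[1]:a[1]+90,a[0]:a[0]+120],alpha=1.5,beta=25),(400,300),interpolation=cv2.INTER_CUBIC)
L=lambda c:cv2.imread(f'pics/dn_{c}.png')
cv2.imwrite('pics/c7.png',np.vstack([np.hstack([r(L(c),a),r(p[c],a)]) for c,a in(('wrist',(190,170)),('scene',(320,185)))]))
E
```

```text
(no output)
```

View pics/c7.png

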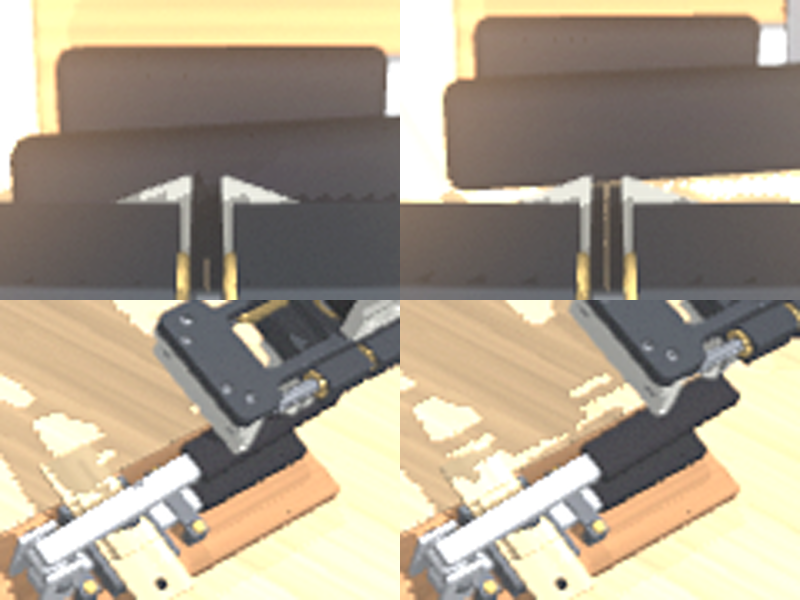

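```bash
python3 - <<'E'
import cv2,numpy as np
d,u=[cv2.cvtColor(cv2.imread(f'pics/{k}_scene.png'),cv2.COLOR_BGR2GRAY) for k in('dn','up')]
s=cv2.cvtColor(cv2.resize(cv2.imread('pics/scene0.png'),(512,384),interpolation=cv2.INTER_AREA),cv2.COLOR_BGR2GRAY)
for nm,(x,y,w,h) in dict(junction=(369,223,14,18),mid=(350,240,14,14),hingeend=(328,250,14,18),lower=(392,225,20,20),board=(405,230,22,22)).items():
  for k,ref in(('start',s),('up',u)):
    f=3;S=lambda i:cv2.resize(i,None,fx=f,fy=f,interpolation=cv2.INTER_CUBIC)
    t=S(ref[y:y+h,x:x+w]);r=S(d[y-9:y+h+9,x-9:x+w+9]);m=cv2.matchTemplate(r,t,cv2.TM_CCOEFF_NORMED);_,v,_,l=cv2.minMaxLoc(m)
    print(nm,k,'shift to dn',round(l[0]/f-9,1),round(l[1]/f-9,1),round(v,2))
E
```

```text
junction start shift to dn 0.0 0.0 0.97
junction up shift to dn 0.0 0.0 0.99
mid start shift to dn 0.0 0.0 0.89
mid up shift to dn 0.0 0.0 0.91
hingeend start shift to dn 0.0 0.0 0.98
hingeend up shift to dn 0.0 0.0 1.0
lower start shift to dn -9.0 5.0 0.92
lower up shift to dn 0.3 0.0 0.92
board start shift to dn 0.0 0.0 0.99
board up shift to dn 0.0 0.0 1.0
```

The patch matches show no handle motion at all, so the tips never touched. The wrist view shows the tips still in front of the grip, so with shut fingers they reach less far than expected. I'll go down again at the same spot in small steps, using force as the stop.

Emit:
arm_command(deltas=[[0,0.012,0,0],[0,0.012,0,0],[0,0.012,0,0],[0,0.006,0,0],[0,0.003,0,0]])

```text
time: 6.95
tool_pos: [442.7, 258.6, 74.6]
tcp_rot: [-1.572, -0.002, -2.062]
contact_force: [-0.1, -0.5, -0.2]
grip_width: 0.6
```

Emit:
arm_command(deltas=[[0,0.002,0,0],[0,0.002,0,0],[0,0,0,0]])

```text
time: 7.25
tool_pos: [443.4, 258.8, 72.0]
tcp_rot: [-1.571, 0.0, -2.062]
contact_force: [-1.0, -0.1, 0.1]
grip_width: 0.6
```

Emit:
arm_command(deltas=[[0,0.002,0,0],[0,0.002,0,0],[0,0,0,0]])

```text
time: 7.55
tool_pos: [443.4, 259.0, 68.1]
tcp_rot: [-1.57, 0.001, -2.062]
contact_force: [-0.9, 1.1, 2.6]
grip_width: 0.5
```

Force has just begun, at a TCP height of about 68. I'll check what is being touched from the handle's motion in the scene view.

```bash
cat > mv.py <<'E'
import cv2,numpy as np
from plant import bot,vision
o=bot.get_obs();im=vision.capture('scene')['img'][:,:,::-1]
d=cv2.cvtColor(np.ascontiguousarray(im),cv2.COLOR_BGR2GRAY);u=cv2.cvtColor(cv2.imread('pics/up_scene.png'),cv2.COLOR_BGR2GRAY)
print(o['tool_pos'].round(1),o['contact_force'].round(1),o['moment'].round(2))
f=4;S=lambda i:cv2.resize(i,None,fx=f,fy=f,interpolation=cv2.INTER_CUBIC)
for nm,(x,y,w,h) in dict(junction=(369,223,14,18),mid=(350,240,14,14)).items():
    m=cv2.matchTemplate(S(d[y-9:y+h+9,x-9:x+w+9]),S(u[y:y+h,x:x+w]),cv2.TM_CCOEFF_NORMED);_,v,_,l=cv2.minMaxLoc(m);print(nm,l[0]/f-9,l[1]/f-9,round(v,2))
E
python3 mv.py
```

```text
[443.4 259.   68.1] [-0.9  1.1  2.6] [ 0.07 -0.05  0.  ]
junction 0.0 0.25 0.98
mid 0.0 0.0 0.83
```

Emit:
arm_command(deltas=[[0,0.002,0,0],[0,0.002,0,0],[0,0,0,0]])

```text
time: 7.9
tool_pos: [443.3, 258.9, 63.8]
tcp_rot: [-1.571, 0.0, -2.062]
contact_force: [-0.2, 0.7, 1.9]
grip_width: 0.6
```

```bash
python3 mv.py
```

```text
[443.3 258.9  63.8] [-0.2  0.7  1.9] [ 0.19  0.04 -0.03]
junction 0.0 0.5 0.97
mid 0.25 0.25 0.79
```

```bash
python3 - <<'E'
from plant import vision
import cv2,numpy as np
r=lambda i,a,w,h:cv2.resize(cv2.convertScaleAbs(i[a[1]:a[1]+h,a[0]:a[0]+w],alpha=1.5,beta=25),(400,400*h//w),interpolation=cv2.INTER_CUBIC)
W,S,T=[vision.capture(c)['img'][:,:,::-1] for c in('wrist','scene','top')]
a=r(W,(150,110),220,165);b=r(S,(320,170),120,90);c=r(T,(95,160),100,75)
cv2.imwrite('pics/c8.png',np.vstack([np.hstack([a,b]),np.hstack([c,c*0])]))
E
```

```text
(no output)
```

View pics/c8.png

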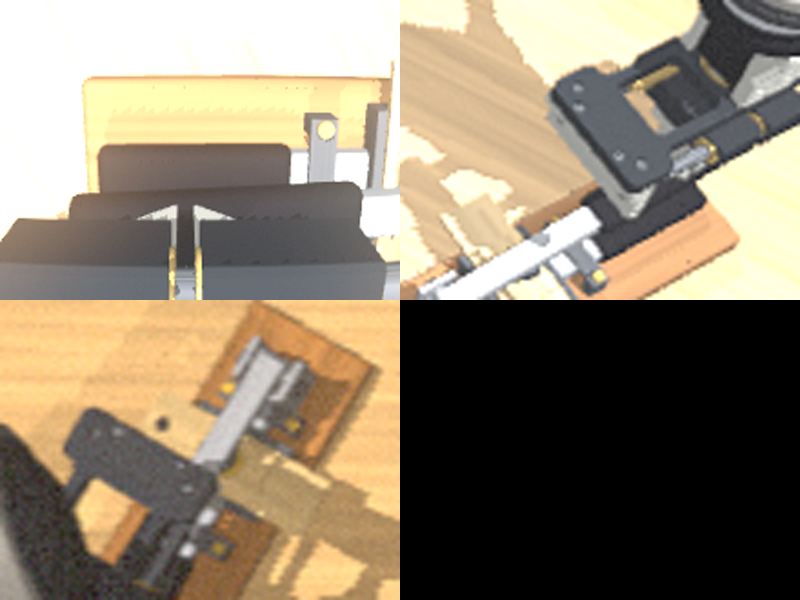

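The wrist crop shows the shut tips at (187,210), resting on the upper grip with about 2 N. The palm plate in the top crop at (145,460) is well above the tag. The handle is starting to move, so I continue with the force as guide.

Emit:
arm_command(deltas=[[0,0.002,0,0],[0,0.002,0,0],[0,0,0,0]])

```text
time: 8.4
tool_pos: [443.2, 258.8, 59.7]
tcp_rot: [-1.571, -0.0, -2.062]
contact_force: [-0.4, -0.8, 3.9]
grip_width: 0.6
```

Emit:
arm_command(deltas=[[0,0.002,0,0],[0,0.002,0,0],[0,0,0,0]])

```text
time: 8.7
tool_pos: [442.7, 259.1, 56.3]
tcp_rot: [-1.572, -0.0, -2.062]
contact_force: [-3.7, 1.5, 10.0]
grip_width: 0.1
```

```bash
python3 mv.py
```

```text
[442.7 259.1  56.3] [-3.7  1.5 10. ] [ 0.32  0.72 -0.02]
junction 0.0 1.5 0.95
mid 0.25 0.5 0.77
```

The force has risen to 10 N, the expected stud resistance. Continuing.

Emit:
arm_command(deltas=[[0,0.003,0,0],[0,0.003,0,0],[0,0,0,0]])

```text
time: 9.05
tool_pos: [442.3, 259.4, 50.3]
tcp_rot: [-1.572, -0.0, -2.062]
contact_force: [-5.2, 3.1, 10.2]
grip_width: 0.8
```

Emit:
arm_command(deltas=[[0,0.003,0,0],[0,0.003,0,0],[0,0,0,0]])

```text
time: 9.35
tool_pos: [442.2, 259.5, 44.3]
tcp_rot: [-1.573, -0.0, -2.062]
contact_force: [-6.1, 4.2, 10.2]
grip_width: 0.3
```

```bash
python3 mv.py
```

```text
[442.2 259.5  44.3] [-6.1  4.2 10.2] [ 0.72  0.97 -0.02]
junction -0.25 2.75 0.87
mid -8.0 5.5 0.71
```

Emit:
arm_command(deltas=[[0,0.002,0,0],[0,0.002,0,0],[0,0,0,0]])

```text
time: 9.7
tool_pos: [442.2, 259.6, 42.2]
tcp_rot: [-1.572, 0.001, -2.062]
contact_force: [-11.8, 2.2, 27.0]
grip_width: 0.4
```

Emit:
arm_command(deltas=[[0,0.001,0,0],[0,0.001,0,0],[0,0,0,0]])

```text
time: 10.0
tool_pos: [442.3, 259.7, 41.6]
tcp_rot: [-1.571, 0.001, -2.062]
contact_force: [-15.2, 0.0, 40.2]
grip_width: 0.6
```

```bash
python3 mv.py
```

```text
[442.3 259.7  41.6] [-15.2   0.   40.2] [ 0.01  2.65 -0.06]
junction -0.25 3.0 0.85
mid -8.0 5.5 0.72
```

The force rose sharply to 40 N, so this is the hard stop. Releasing now.

Emit:
arm_command(deltas=[[0,-0.004,0,0],[0,-0.008,0,0],[0,-0.012,0,0],[0,-0.02,0,0],[0,-0.03,0,0]])

```text
time: 10.55
tool_pos: [442.2, 258.0, 111.5]
tcp_rot: [-1.573, -0.003, -2.062]
contact_force: [-0.2, -0.2, -0.3]
grip_width: 0.4
```

Emit:
arm_command(deltas=[[0,-0.04,0,0],[0,-0.04,0,0],[0,-0.04,0,0],[0.03,0,-0.03,0],[0.03,0,-0.03,0]])

```text
time: 11.05
tool_pos: [362.0, 233.8, 232.9]
tcp_rot: [-1.569, 0.001, -2.063]
contact_force: [-1.1, 0.2, -0.9]
grip_width: 0.4
```

Emit:
arm_command(deltas=[[-0.0,0,-0.045,0],[0,0,-0.045,0],[0.04,0,0,0],[0.04,0,0,0],[0,0,0,0]])

```text
time: 11.55
tool_pos: [242.0, 203.7, 231.8]
tcp_rot: [-1.571, -0.002, -2.062]
contact_force: [0.8, 0.9, -0.3]
grip_width: 0.5
```

```bash
python3 mv.py; python3 - <<'E'
from plant import vision
import cv2,numpy as np
r=lambda i,a:cv2.resize(i[a[1]:a[1]+90,a[0]:a[0]+120],(400,300),interpolation=cv2.INTER_CUBIC)
S,T=[vision.capture(c)['img'][:,:,::-1] for c in('scene','top')]
s0,t0=[cv2.resize(cv2.imread(f'pics/{c}0.png'),(512,384),interpolation=cv2.INTER_AREA) for c in('scene','top')]
cv2.imwrite('pics/c9.png',np.vstack([np.hstack([r(s0,(310,200)),r(S,(310,200))]),np.hstack([r(t0,(95,155)),r(T,(95,155))])]))
E
```

```text
[242.  203.7 231.8] [ 0.8  0.9 -0.3] [ 0.03 -0.   -0.01]
junction 0.0 0.0 0.98
mid 0.0 0.0 0.98
```

View pics/c9.png

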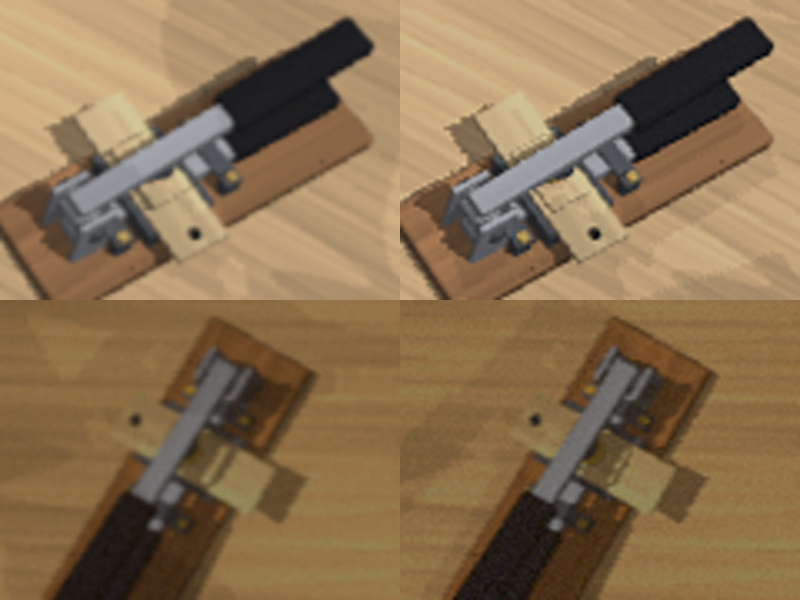

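The handle is back up and the tag is in place. I'll check numerically that the leaf dropped (6 mm) and that the press depth matched.

```bash
python3 - <<'E'
from h import *
import cv2
from plant import vision
d=np.load('scene.npz');pr=lambda X:(lambda q:q[:2]/q[2])(d['K']@(d['E']@[*X,1])[:3])
J=bp('scene',(377,233),84);print('expected junction shift full press',(pr(J-[0,0,14.5])-pr(J)).round(2))
L=bp('scene',(362,260),43);print('expected leaf shift 6mm',(pr(L-[0,0,6])-pr(L)).round(2))
n=vision.capture('scene')['img'][:,:,::-1];u=cv2.imread('pics/up_scene.png');s=cv2.resize(cv2.imread('pics/scene0.png'),(512,384),interpolation=cv2.INTER_AREA)
b=lambda a:cv2.resize(np.ascontiguousarray(a)[222:282,325:385],(390,390),interpolation=cv2.INTER_CUBIC)
cv2.imwrite('pics/c10.png',np.hstack([b(s),b(n)]))
E
```

```text
expected junction shift full press [-1.66  3.42]
expected leaf shift 6mm [-0.6   1.25]
```

View pics/c10.png

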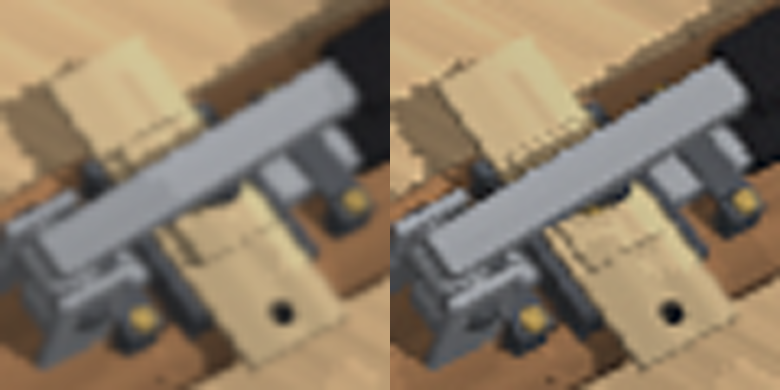

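```bash
python3 - <<'E'
import cv2,numpy as np
from plant import vision
G=lambda a:cv2.cvtColor(np.ascontiguousarray(a),cv2.COLOR_BGR2GRAY).astype(np.float32)
n=G(np.mean([vision.capture('scene')['img'][:,:,::-1].astype(float) for _ in range(3)],0).astype(np.uint8));s=G(cv2.imread('pics/up_scene.png'));s0=G(cv2.resize(cv2.imread('pics/scene0.png'),(512,384),interpolation=cv2.INTER_AREA))
# position of darkest edge line along vertical columns of the leaf's front edge, and hole (tag) as control
f=8;S=lambda i:cv2.resize(i,None,fx=f,fy=f,interpolation=cv2.INTER_CUBIC)
for nm,(x,y,w,h) in dict(leafedge=(355,256,12,8),leaf2=(353,254,14,11),farleaf=(341,240,14,8),hole=(363,265,10,10)).items():
    m=cv2.matchTemplate(S(n[y-4:y+h+4,x-4:x+w+4]),S(s0[y:y+h,x:x+w]),cv2.TM_CCOEFF_NORMED);_,v,_,l=cv2.minMaxLoc(m);print(nm,l[0]/f-4,l[1]/f-4,round(v,2))
E
```

```text
leafedge 0.375 1.0 0.77
leaf2 0.25 0.625 0.75
farleaf -0.5 0.125 0.82
hole 0.0 0.0 0.99
```

The tag hole has not moved, the leaf edge has dropped by about the expected amount, and the handle is back up. Handing in.

```bash
python3 -c "
from plant import job;print(job.close_job())"
```

```text
the job is handed in; nothing more can be done
None
```

I pressed the flat-grip pliers holding the plywood tag from above with the shut fingers until they hit a hard stop. Then I let the handle spring back, moved the arm clear and handed the job in. The other pliers were never approached, and the job took about 12 s of the 29 s limit.

**Press:** The force followed the description: about 2 N at first, then about 10 N, then a steep rise to 40 N at the stop. The handle's image shift at the stop was 3.0 px, against about 3.4 px expected for a full press.

**Final state:** After release, the two handle patches and the tag's hole were back at their starting pixels, with 0.0 px of shift.

**Checks that disagreed or stayed unclear:**
- **Fingertip height:** The shut fingertips touched the handle about 30 mm lower in reported TCP height than their stated length implied. I went by force and the handle's motion in the images instead.
- **Stud closure:** This was only seen indirectly. The clearest leaf-edge match dropped about 1.0 px, against 1.25 px expected for 6 mm. Two weaker matches showed less (0.6 and 0.1 px). That the stud closed fully rests mainly on reaching the hard stop.

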